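# Third hand for a rail clip

## Task

I am about to screw the spare spring clip on to the black rail bar of the wooden jig from behind, so be my third hand: pick the clip up, stand it on the jig board with its toe between the two white lines and its flat back to the bar, and press it squarely against the sprung bar until both pointers stand in the green. Keep hold of the clip and keep that push up: finish while holding it there, with its foot down on the board and only the clip touching the bar. Never drive the bar on to its back stops, and leave the cups, the canister and the saucer where they are.

Things in the scene. Friction and masses are not known exactly. Their poses are not given: they have to be found in the camera images.
- clip_mid (a point): centre of the loose spring clip (0.18 kg), on the post's axis, 45 mm above its underside. Upright black post 30 (x) x 26 (y) x 90 (z) mm; its flat back faces +x, 15 mm from here; z up. Grip it from above across y, by the upper half of the post: fingertips over 40 mm above the underside pass over the bar.
- clip_front (a point): on the front (-x) face of the clip's post, 15 mm from its axis, between its two thin steel spring jaws (24 mm wide over all, 74 mm above the underside), which stick out 33 mm from here. Below is the steel foot, 45 x 40 (y) x 8 mm: flush with the post's back, its toe sticks out 15 mm at the front.
- lane (a point): on the fixed jig's board top (12 mm above the counter), mid-way between the white lines, under the front face of the bar at rest. x: level, the direction of pressing; y along the bar; z up. Board 180 (x) x 200 (y) mm, front edge at x = -110 mm. White lines along x, 52 mm apart (inner edges), repeated on the bar's top; the clip's foot is 40 mm wide.
- bar_face (a point): on the front face of the jig's black steel rail bar, mid-length, 18 mm above the board; moves with the bar. Bar 150 mm long (y), 8 mm thick, top 36 mm above the board. x points into the bar, as for lane.
- bar (a joint): how far the bar is pushed back along the lane's x, m: 0 at rest, 0.026 hard on its back stops. Springs push it forward, 0.6 N per mm (friction 0.15 N). A black pointer at each end of the bar, over a colour strip on the board, shows it: white to 8 mm, green 8 to 18 mm (about 5 to 11 N), red beyond.
- canister: bystander: closed tin canister, 72 mm across, 105 mm high; origin under its centre
- cup1: bystander: white ceramic cup, 68 mm across, 58 mm high; origin under its centre
- cup2: bystander: white ceramic cup, 68 mm across, 58 mm high; origin under its centre
- saucer: bystander: small glass saucer, 96 mm across, 14 mm high; origin under its centre
Things that resemble listed ones, but are neither listed nor needed, are in the scene too. What is shaped like the part that bears clip_mid but blue or turquoise is not meant.

How it is judged:
By the outcome, as a careful person would: the job done as asked, in the order asked, and still so for the second after the job is handed in, while the arm keeps its last pose, push and grip.
It also fails if it takes over 42 s, if anything falls off the work surface, if the arm or the gripper's body presses on something with over 40 N, if the wrist force passes 120 N, or if a joint passes its speed limit or range.

## Robot

A 6-joint arm with a two-finger parallel gripper is mounted at the origin on the work surface. World frame = base frame: x ahead of the robot, y to its left, z up, the work surface at z = 0. Lengths are in m, angles in degrees, forces in N, time in s.
With the tool pointing down it reaches from about 0.4 to 0.825 m from the base axis. Payload 7 kg.
Tool frame: the origin (TCP) lies midway between the tips of the shut fingers; the grasp point (between the pads) lies 19 mm behind it (r.hold_point_z is the distance from the TCP to the grasp point, in m); y points along the fingers, z is the direction in which the jaws open and shut, and the axes are right-handed (so a half turn about y gives the same grasp; the last joint's range is limited). The gripper opens to 88 mm and grips with 3 to 60 N. Pads are 19 mm wide; open, the fingers measure 130 mm over their backs; the gripper's body (78 mm by 193 mm) begins 47 mm behind the grasp point.
Start: joints at [85.663, 20.546, 0.682, 0, -70.136, -16.507], TCP at [0.24, 0.631, 0.227] pointing down, gripper open.
Joint ranges: [-176.03, 176.03], [-82.01, 121.73], [-58.28, 71.71], [-173.87, 95.51], [-174.79, -0.11], [-173.66, 173.66]. Speed limits (degrees/s): [136.94, 136.94, 172.46, 180, 180, 180].

## Interface

Orientations are given as [roll, pitch, yaw] about the fixed x, y, z axes, in that order (R = Rz(yaw) Ry(pitch) Rx(roll)).
In Python, from plant import r, imaging gives the robot as it stands.
- The arm moves only by the tool drive_tool, never from a script. Its argument "deltas" is a list of rows, each a list of 6 numbers: the shift along the world's x, y, z in cm, then the turn, a rotation vector about the world's x, y, z in rad. In form: [[tx, ty, tz, rx, ry, rz], ...]. A call has exactly 8 rows; each row is the pose to reach, as a shift and turn from the pose commanded when the call began; what a row does not reach only later rows make up. A row lasts 1/12 s, in which the tool goes at most 41.7 mm and 7.16 degrees, less where a joint would pass 70% of its speed; a pose out of reach is approached as far as the arm can. A call with a gripper value outside its range is refused whole. "claw" is the opening, from 0 (shut) to 1 (fully open), set as the call begins (left out, the last holds). The fingers move at their own pace and stop on an object; "squeeze" is the grip in N (left out, the last holds). Time passes only in rows, so rows that repeat a pose let the fingers close, or fill a call up. It gives the time, the measured TCP pose, the force and the opening at its end, in the units of the state.
- r.get_state(): the state, without advancing time (a new reading comes with each control period).
- imaging.capture(name): name is "side" or "top" or "wrist"; returns the picture (384x512x3 uint8, red, green, blue); there is no depth.
- imaging.get_calibration(name): a dict with "mtx" (3x3 intrinsics, pixels), "R" (3x3) and "t" (3): a world point X has camera coordinates R X + t; the wrist camera has in their place "T_tool_cam" (4x4, takes a point from camera to tool coordinates, whose origin is the TCP and whose axes are the tool frame's). Camera axes: x right, y down, z forward; pixel columns grow to the right and rows downward; lengths in m; the calibration is good to about 2 mm. A picture is of the moment at which its call begins: read the wrist's pose just before it. get_calibration takes no time and is no camera call.
- r.close_job(): hands the job in, once; it reports no verdict.
Trained networks look in the newest picture that a camera, given by its name, has taken for a name from the list of things; names that differ only in an ending like _2 or _b are one class to them, and where a whole thing is asked for, a point or a joint stands for the part that bears it (a point fixed in the world has none). Each returns a list of dicts, best first, with "score" (0 to 1); they miss things now and then, are a little off and sometimes report something else, mostly with a low value. They report only what shows in the picture. A call takes as long as a camera call. They do not tell look-alikes from the thing itself.
- imaging.search_frame(camera, label): "bbox" ([left, top, right, bottom] in pixels, round what is visible of it).
- imaging.outline_of(camera, label): "region" (384x512 bool, what is visible of it) and "bbox" ([left, top, right, bottom] in pixels, round what is visible of it).
- imaging.landmark_of(camera, label): "position" ([column, row] in pixels: a listed point, or the origin of a listed thing).
The state is a dict: "time_s": time; "joints": joint angles; "qd": joint speeds; "joint_torque": joint torques, N m; "tcp_pos": TCP position; "eef_rot": TCP orientation; "contact_force": force on the tool from outside, world axes, zero at the start; "moment": the same for the moment, N m; "gripper_width": finger opening in m.
Only numpy, scipy, OpenCV 4.12 (cv2) and the standard library are available. Lean on these libraries where they do the work, as an engineer would, in place of code of your own. Each camera call takes 0.05 s, during which the arm holds its last target.

## Working session

There is one attempt and no reset: what is moved stays moved. The work goes in short steps, Python scripts to look and compute and a tool call to move; the robot and the scene stay as the last step left them, time stands still between calls to the robot, and variables do not carry over. Pictures are saved under pics/ and viewed, and the job is handed in when it is done.

Besides the shell and the picture viewer there is one more tool, called after ">>>" as name(argument=value, ...), one argument or row to a line, values as JSON. drive_tool: Moves the arm, as the interface text tells. Its arguments: {"type":"object","properties":{"deltas":{"type":"array"},"claw":{"type":"number"},"squeeze":{"type":"number"}},"required":["deltas"]}

```bash
ls; mkdir -p pics; python3 - <<'E'
from plant import r, imaging
import cv2
s=r.get_state()
print(s)
for n in ["side","top","wrist"]:
    im=imaging.capture(n); cv2.imwrite(f"pics/{n}0.png",cv2.cvtColor(im,cv2.COLOR_RGB2BGR))
    c=imaging.get_calibration(n); print(n,{k:v.tolist() if hasattr(v,'tolist') else v for k,v in c.items()})
    for l in ["clip_mid","clip_front","lane","bar_face"]:
        print(l,[(d['position'],round(d['score'],2)) for d in imaging.landmark_of(n,l)])
print(r.get_state()['time_s'], r.hold_point_z)
E
```

```text
pics
{'time_s': 0.0, 'joints': array([ 8.56608026e+01,  2.05931283e+01,  6.32911450e-01, -2.07926162e-02,
       -7.01355427e+01, -1.65069072e+01]), 'qd': array([ 0.0696952 , -0.02044147,  0.0289562 ,  0.06093144,  0.02837988,
        0.02731482]), 'joint_torque': array([-4.90927687e-04, -5.82709408e+01,  2.93050164e+01,  6.99723691e+00,
        6.90123779e-03, -1.47625233e-04]), 'tcp_pos': array([0.24005118, 0.63034062, 0.22559491]), 'eef_rot': array([-8.99026330e+01,  8.47045989e-03,  1.59146821e+02]), 'contact_force': array([ 0.13738094, -0.16063143,  0.43456512]), 'moment': array([-0.02972255,  0.01818716, -0.0057878 ]), 'gripper_width': 0.08782892703980251}
side {'mtx': [[411.1028188138064, 0.0, 259.74908811105087], [0.0, 411.1028188138064, 192.32508063054055], [0.0, 0.0, 1.0]], 'R': [[-0.760725524496243, -0.6489944725681871, -0.01014154602891663], [-0.49302961687838637, 0.5879309463848245, -0.6412947833592569], [0.42215929844155686, -0.4828492278744839, -0.7672275737226517]], 't': [0.47092093384927497, 0.3101849985773631, 0.901756856270335]}
clip_mid [([192.6, 334.1], 0.85), ([
[... 657 characters left out ...]
54.3], 0.68), ([118.3, 252.7], 0.54), ([147.5, 215.5], 0.54)]
clip_front [([113.9, 250.4], 0.81), ([143.7, 257.5], 0.77), ([148.8, 209.4], 0.55)]
lane [([281.2, 202.2], 0.81)]
bar_face [([281.5, 202.3], 0.83)]
wrist {'mtx': [[300.35110089793005, 0.0, 250.32693400222476], [0.0, 300.35110089793005, 193.92262736704657], [0.0, 0.0, 1.0]], 'T_tool_cam': [[-3.244022086466825e-05, 0.9530339718814425, 0.3028634137486973, -0.08205230196736436], [-0.0001322213063884171, -0.3028634153484958, 0.9530339627531494, -0.157916555115812], [0.9999999907325796, -9.128363979902636e-06, 0.0001358363528803831, 0.00017095780282916362], [0.0, 0.0, 0.0, 1.0]]}
clip_mid []
clip_front []
lane []
bar_face []
0.75 0.0188
```

View pics/side0.png

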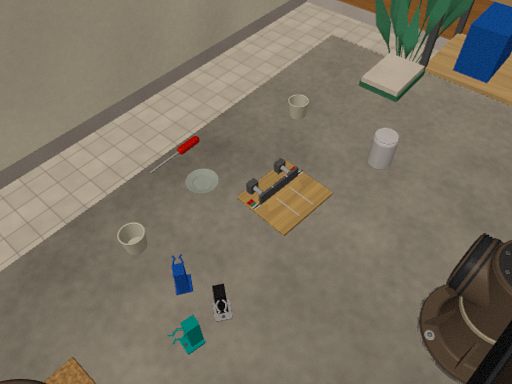

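View pics/top0.png

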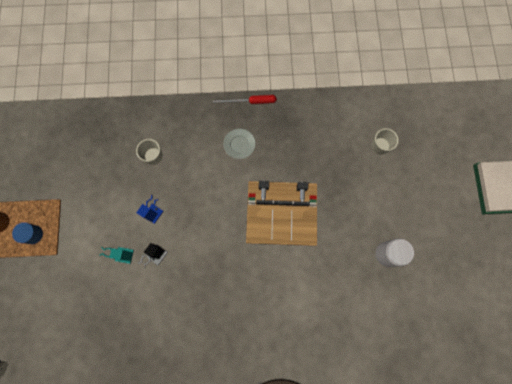

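View pics/wrist0.png

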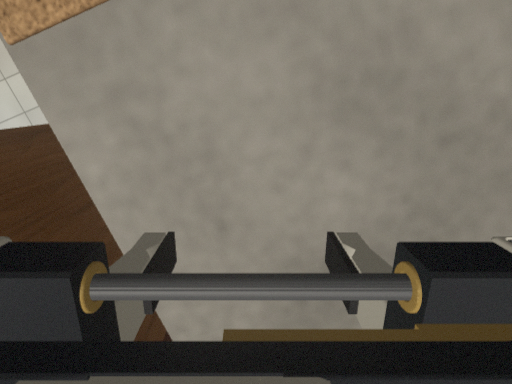

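```bash
cat > h.py <<'E'
import numpy as np, cv2
from scipy.optimize import least_squares
from plant import imaging
C={n:imaging.get_calibration(n) for n in("side","top")}
def proj(n,X):
    c=C[n]; p=np.asarray(c['R'])@X+np.asarray(c['t']); q=np.asarray(c['mtx'])@p; return q[:2]/q[2]
def ray(n,uv,z):
    c=C[n];R=np.asarray(c['R']);t=np.asarray(c['t'])
    d=R.T@np.linalg.solve(np.asarray(c['mtx']),[uv[0],uv[1],1]); o=-R.T@t
    return o+d*(z-o[2])/d[2]
def tri(a,b):
    f=lambda X:np.r_[proj("top",X)-a,proj("side",X)-b]
    s=least_squares(f,[.5,0,.05]); return s.x,s.fun
E
python3 - <<'E'
from h import *
np.set_printoptions(precision=4,suppress=True)
print("mid",tri((151.7,254.3),(220.2,296.9)))
print("front",tri((143.7,257.5),(222.4,298.4)))
print("lane",tri((281.2,202.2),(281.2,190.4)))
print("bar",tri((281.5,202.3),(279.4,188.2)))
t=cv2.imread("pics/top0.png"); s=cv2.imread("pics/side0.png")
cv2.imwrite("pics/tc.png",np.hstack([cv2.resize(t[225:275,125:185],None,fx=6,fy=6,interpolation=cv2.INTER_CUBIC),cv2.resize(s[275:325,190:250],None,fx=6,fy=6,interpolation=cv2.INTER_CUBIC)]))
cv2.imwrite("pics/tj.png",np.hstack([cv2.resize(t[170:250,240:325],None,fx=4.5,fy=4.5,interpolation=cv2.INTER_CUBIC),cv2.resize(s[155:235,235:335],None,fx=4,fy=4.5,interpolation=cv2.INTER_CUBIC)]))
E
```

```text
mid (array([0.4559, 0.318 , 0.0728]), array([-0.6554, -1.0575,  0.9806,  0.2642]))
front (array([0.442 , 0.3275, 0.1019]), array([ 0.4656,  0.7519, -0.6931, -0.1863]))
lane (array([ 0.5824, -0.0414,  0.0087]), array([ 1.1393,  1.9012, -2.1089, -0.5112]))
bar (array([ 0.5837, -0.0399,  0.0174]), array([ 0.4933,  0.8221, -0.9135, -0.2224]))
```

View pics/tc.png

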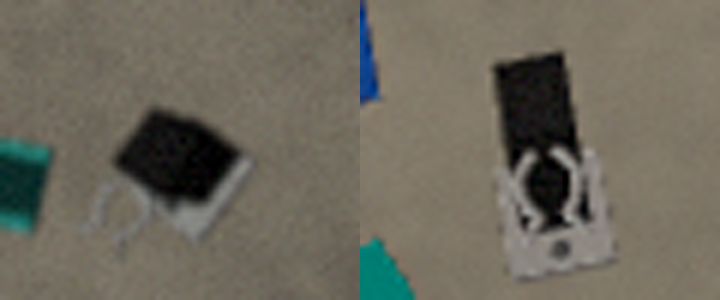

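View pics/tj.png

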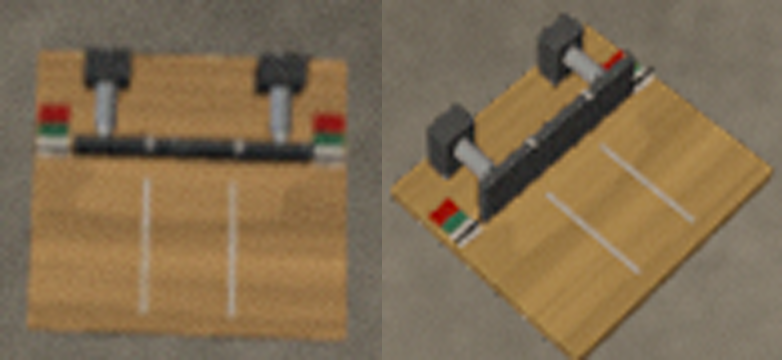

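```bash
python3 - <<'E'
from h import *
np.set_printoptions(precision=4,suppress=True)
f=lambda p:np.r_[proj("top",np.array([p[0],p[1],.045]))-(151.7,254.3),proj("side",np.array([p[0],p[1],.045]))-(220.2,296.9),
 proj("top",np.array([p[0]-.015*np.cos(p[2]),p[1]-.015*np.sin(p[2]),.074]))-(143.7,257.5),proj("side",np.array([p[0]-.015*np.cos(p[2]),p[1]-.015*np.sin(p[2]),.074]))-(222.4,298.4)]
s=least_squares(f,[.46,.32,-.6]);print(s.x[:2],np.degrees(s.x[2]),s.fun)
# post top corners in the crop: top crop (px/6+125, py/6+225), z=.09 ; side offset 190,275
T=lambda u,v:(125+(u+.5)/6-.5,225+(v+.5)/6-.5); S=lambda u,v:(190+(u-360+.5)/6-.5,275+(v+.5)/6-.5)
for c in [(155,105),(113,160),(205,120)]: print('top',ray("top",T(*c),.09))
for c in [(495,65),(562,52)]: print('side',ray("side",S(*c),.09))
for c in [(195,240),(252,155),(165,205)]: print('foot',ray("top",T(*c),.008))
for c in [(517,278),(614,262),(595,150),(498,168)]: print('footside',ray("side",S(*c),.008))
# jig: lines from crops
T=lambda u,v:(240+(u+.5)/4.5-.5,170+(v+.5)/4.5-.5); S=lambda u,v:(235+(u-382+.5)/4-.5,155+(v+.5)/4.5-.5)
for c in [(147,180),(143,313),(232,180),(233,316),(28,328),(346,338),(40,50),(346,58)]: print('jt',c,ray("top",T(*c),.012))
for c in [(602,147),(692,220),(547,194),(638,271),(770,172),(575,365)]: print('js',c,ray("side",S(*c),.012))
print('bar front top edge')
for c in [(75,155),(308,158)]: print(ray("top",T(*c),.048))
E
```

```text
[0.4616 0.3171] -34.56119115898045 [ 2.4751 -2.5486  0.4491  4.0367  4.2907 -1.5709 -1.4803  2.9289]
top [0.4836 0.3152 0.09  ]
top [0.4608 0.3331 0.09  ]
top [0.476  0.2935 0.09  ]
side [0.4829 0.316  0.09  ]
side [0.4681 0.2968 0.09  ]
foot [0.4286 0.3184 0.008 ]
foot [0.4665 0.292  0.008 ]
foot [0.4454 0.3325 0.008 ]
footside [0.4512 0.348  0.008 ]
footside [0.4279 0.3201 0.008 ]
footside [0.464 0.292 0.008]
footside [0.4874 0.3215 0.008 ]
jt (147, 180) [ 0.5672 -0.0113  0.012 ]
jt (143, 313) [ 0.4829 -0.0038  0.012 ]
jt (232, 180) [ 0.5645 -0.0654  0.012 ]
jt (233, 316) [ 0.4782 -0.06    0.012 ]
jt (28, 328) [0.4771 0.0686 0.012 ]
jt (346, 338) [ 0.461  -0.1296  0.012 ]
jt (40, 50) [0.656 0.053 0.012]
jt (346, 58) [ 0.6408 -0.1447  0.012 ]
js (602, 147) [ 0.564  -0.0658  0.012 ]
js (692, 220) [ 0.481  -0.0591  0.012 ]
js (547, 194) [ 0.5698 -0.0113  0.012 ]
js (638, 271) [ 0.486  -0.0045  0.012 ]
js (770, 172) [ 0.4617 -0.1249  0.012 ]
js (575, 365) [0.4766 0.0751 0.012 ]
bar front top edge
[0.5788 0.0341 0.048 ]
[ 0.5698 -0.1096  0.048 ]
```

>>> drive_tool(
  deltas=[
    [1.5,-2.1,-0.2,0,0,-0.02],
    [3.5,-4.9,-0.5,0,0,-0.05],
    [5.5,-7.8,-0.8,0,0,-0.08],
    [7.5,-10.6,-1.1,0,0,-0.11],
    [9.5,-13.4,-1.4,0,0,-0.14],
    [11.5,-16.2,-1.7,0,0,-0.17],
    [13.5,-19.0,-1.9,0,0,-0.2],
    [15.5,-21.9,-2.1,0,0,-0.23],
  ],
  claw=0.8,
  squeeze=50,
)

```text
time_s: 1.42
tcp_pos: [0.3959, 0.4104, 0.2057]
eef_rot: [-90.0, 0.0, 145.9]
contact_force: [0.3, -0.1, 0.4]
gripper_width: 0.07
```

>>> drive_tool(
  deltas=[
    [2.0,-2.8,-0.2,0,0,-0.02],
    [3.8,-5.4,-0.4,0,0,-0.04],
    [5.4,-7.6,-0.5,0,0,-0.05],
    [6.4,-9.0,-0.6,0,0,-0.06],
    [6.85,-9.6,-0.6,0,0,-0.06],
    [6.85,-9.6,-0.6,0,0,-0.06],
    [6.85,-9.6,-0.6,0,0,-0.06],
    [6.85,-9.6,-0.6,0,0,-0.06],
  ],
)

```text
time_s: 2.08
tcp_pos: [0.4634, 0.3165, 0.1997]
eef_rot: [-90.0, -0.0, 142.6]
contact_force: [-0.2, 0.1, -0.9]
gripper_width: 0.0703
```

```bash
cat >> h.py <<'E'
from plant import r
from scipy.spatial.transform import Rotation as Ro
W=imaging.get_calibration("wrist")
def toolpose(s):
    return Ro.from_euler('xyz',s['eef_rot'],degrees=True).as_matrix(),np.array(s['tcp_pos'])
def wproj(s,X):
    R,p=toolpose(s);T=np.asarray(W['T_tool_cam']); t=R.T@(np.asarray(X)-p); c=T[:3,:3].T@(t-T[:3,3]); q=np.asarray(W['mtx'])@c; return q[:2]/q[2]
def wray(s,uv,z):
    R,p=toolpose(s);T=np.asarray(W['T_tool_cam']); d=R@T[:3,:3]@np.linalg.solve(np.asarray(W['mtx']),[uv[0],uv[1],1]); o=R@T[:3,3]+p
    return o+d*(z-o[2])/d[2]
E
python3 - <<'E'
from h import *
s=r.get_state(); im=imaging.capture("wrist"); print(s['time_s'],s['tcp_pos'],s['eef_rot'],s['joints'],s['contact_force'],s['gripper_width'])
im=cv2.cvtColor(im,cv2.COLOR_RGB2BGR); cv2.imwrite("pics/w1.png",im)
# overlay predicted model
a=np.radians(-37.5);ex=np.array([np.cos(a),np.sin(a),0]);ey=np.array([-ex[1],ex[0],0]);o=np.array([.4635,.3157,0])
for x,y,z in [(.015,.013,.09),(.015,-.013,.09),(-.015,-.013,.09),(-.015,.013,.09),(.015,.02,.0),(.015,-.02,.0),(-.03,.02,.008),(-.03,-.02,.008)]:
    q=wproj(s,o+x*ex+y*ey+np.array([0,0,z])); print(q); cv2.circle(im,tuple(int(round(k)) for k in q),2,(0,0,255),-1)
cv2.imwrite("pics/w1o.png",im)
E
```

```text
2.0833 [0.46340909 0.31654563 0.19966358] [-9.00200836e+01 -3.84437670e-03  1.42579255e+02] [ 5.43183796e+01  1.10020473e+01 -1.61586115e+01 -3.63444787e-03
 -6.28191502e+01 -1.73746596e+00] [-0.17356328  0.09863601 -0.85268249] 0.07025535854016399
[236.54498667 174.65757685]
[264.92540939 174.69728211]
[264.41388844 205.52231858]
[236.94067488 205.48484138]
[234.00191449 156.54389415]
[267.28809768 156.59114524]
[234.21633313 194.24368034]
[266.9577785  194.28876068]
```

View pics/w1o.png

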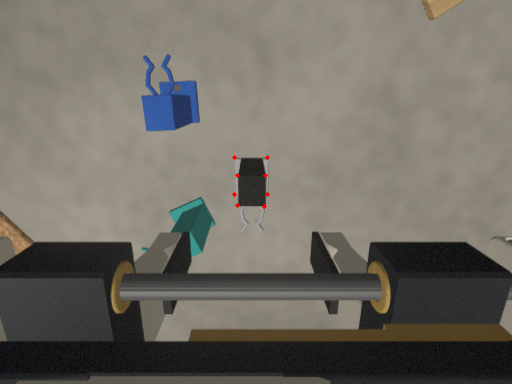

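```bash
python3 - <<'E'
from h import *
np.set_printoptions(precision=4,suppress=True)
s=r.get_state(); R,p=toolpose(s)
for uv in [(203,198),(215,222),(170,211),(186,235),(208,245)]:
    for z in (0.008,.05,.09): print(uv,z,R.T@(wray(s,uv,z)-p))
im=cv2.imread("pics/w1.png"); cv2.imwrite("pics/w1c.png",cv2.resize(im[140:270,130:300],None,fx=4.5,fy=4.5,interpolation=cv2.INTER_CUBIC))
E
```

```text
(203, 198) 0.008 [ 0.0342  0.1916 -0.0577]
(203, 198) 0.05 [ 0.0202  0.1496 -0.0508]
(203, 198) 0.09 [ 0.0069  0.1096 -0.0441]
(215, 222) 0.008 [ 0.066   0.1916 -0.0441]
(215, 222) 0.05 [ 0.0482  0.1496 -0.0388]
(215, 222) 0.09 [ 0.0313  0.1096 -0.0337]
(170, 211) 0.008 [ 0.0512  0.1917 -0.0996]
(170, 211) 0.05 [ 0.0352  0.1497 -0.0876]
(170, 211) 0.09 [ 0.02    0.1097 -0.0762]
(186, 235) 0.008 [ 0.084   0.1917 -0.0818]
(186, 235) 0.05 [ 0.064   0.1497 -0.0719]
(186, 235) 0.09 [ 0.045   0.1097 -0.0626]
(208, 245) 0.008 [ 0.0981  0.1917 -0.0543]
(208, 245) 0.05 [ 0.0765  0.1496 -0.0478]
(208, 245) 0.09 [ 0.0559  0.1096 -0.0415]
```

View pics/w1c.png

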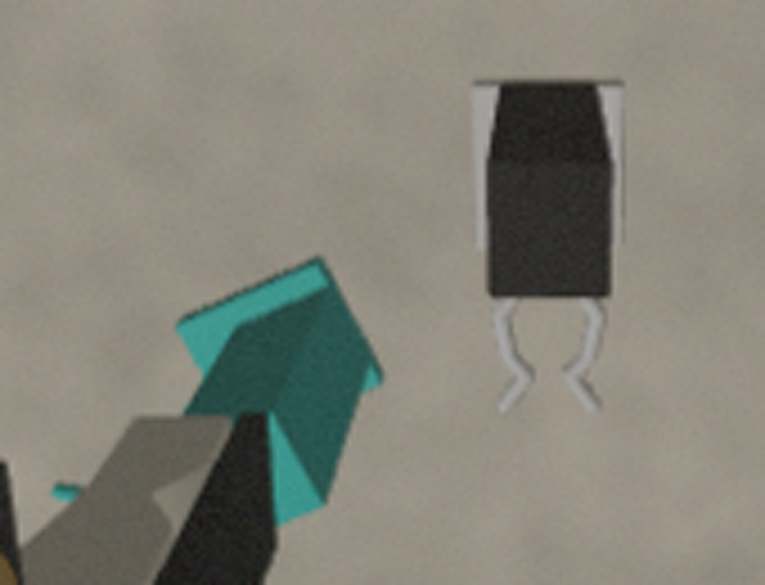

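>>> drive_tool(
  deltas=[
    [0,0,-2.0,0,0,0],
    [0,-0.05,-5.0,0,0,0],
    [0,-0.05,-8.0,0,0,0],
    [0,-0.05,-11.0,0,0,0],
    [0,-0.05,-13.5,0,0,0],
    [0,-0.05,-15.0,0,0,0],
    [0,-0.05,-15.6,0,0,0],
    [0,-0.05,-15.6,0,0,0],
  ],
  claw=0.52,
)

```text
time_s: 2.8
tcp_pos: [0.4628, 0.3153, 0.0422]
eef_rot: [-89.8, 0.0, 142.6]
contact_force: [-0.1, 0.3, -0.2]
gripper_width: 0.0455
```

```bash
python3 - <<'E'
from h import *
s=r.get_state(); im=imaging.capture("wrist"); print(s['time_s'],s['tcp_pos'],s['eef_rot'],s['contact_force'],s['gripper_width'])
cv2.imwrite("pics/w2.png",cv2.cvtColor(im,cv2.COLOR_RGB2BGR))
E
```

```text
2.8 [0.46276479 0.31534807 0.04217384] [-8.98386900e+01  1.96686794e-03  1.42610203e+02] [-0.10193755  0.25805531 -0.20979006] 0.045535145720851405
```

View pics/w2.png

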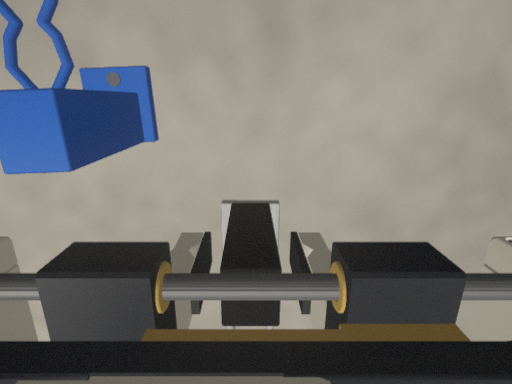

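>>> drive_tool(
  deltas=[
    [0.05,0,0.1,0,0,0],
    [0.05,0,0.1,0,0,0],
    [0.05,0,0.1,0,0,0],
    [0.05,0,0.1,0,0,0],
    [0.05,0,0.1,0,0,0],
    [0.05,0,0.1,0,0,0],
    [0.05,0,0.1,0,0,0],
    [0.05,0,0.1,0,0,0],
  ],
  claw=0,
  squeeze=50,
)

```text
time_s: 3.52
tcp_pos: [0.4645, 0.3157, 0.0456]
eef_rot: [-90.1, 0.0, 142.5]
contact_force: [-1.7, -0.3, 6.9]
gripper_width: 0.0251
```

```bash
python3 - <<'E'
from h import *
s=r.get_state(); print(s['time_s'],s['tcp_pos'],s['eef_rot'],s['contact_force'],s['moment'],s['gripper_width'])
E
```

```text
3.5167 [0.46454857 0.31569614 0.04557655] [-9.00806592e+01  7.87936737e-03  1.42549865e+02] [-1.71985979 -0.28772183  6.93177325] [-0.10882226  0.85781574 -0.03112932] 0.025146369139116664
```

>>> drive_tool(
  deltas=[
    [0,0,0,0,0,0],
    [0,0,0.2,0,0,0],
    [0,0,0.8,0,0,0],
    [0,0,2.0,0,0,0],
    [0,0,4.0,0,0,0],
    [0,0,6.0,0,0,0],
    [0,0,7.5,0,0,0],
    [0,0,8.0,0,0,0],
  ],
)

```text
time_s: 4.18
tcp_pos: [0.4651, 0.3161, 0.1273]
eef_rot: [-90.2, 0.0, 142.6]
contact_force: [0.7, 0.4, -1.4]
gripper_width: 0.0253
```

```bash
python3 - <<'E'
from h import *
s=r.get_state(); im=imaging.capture("wrist"); im2=imaging.capture("side");print(s['time_s'],s['tcp_pos'],s['eef_rot'],s['contact_force'],s['moment'],s['gripper_width'])
cv2.imwrite("pics/w3.png",cv2.cvtColor(np.hstack([cv2.resize(im,(400,300)),cv2.resize(im2,(400,300))]),cv2.COLOR_RGB2BGR))
E
```

```text
4.1833 [0.46507726 0.31612531 0.12731424] [-9.02100049e+01  2.10282469e-02  1.42552499e+02] [ 0.6740353   0.39319503 -1.41735965] [ 0.05506709 -0.07414503  0.08893719] 0.02530824495654431
```

View pics/w3.png

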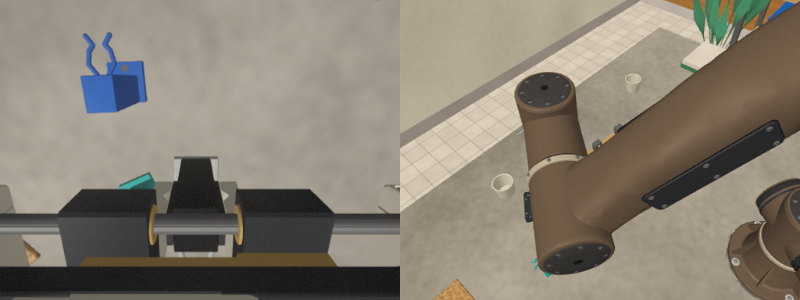

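>>> drive_tool(
  deltas=[
    [0.1,-0.8,0,0,0,0.01],
    [0.4,-2.8,0,0,0,0.05],
    [0.7,-5.3,0,0,0,0.09],
    [1.0,-8.0,0,0,0,0.13],
    [1.4,-11.0,0,0,0,0.18],
    [1.8,-14.0,0,0,0,0.23],
    [2.2,-17.0,0,0,0,0.28],
    [2.6,-20.0,0,0,0,0.33],
  ],
)

```text
time_s: 4.95
tcp_pos: [0.4891, 0.113, 0.1232]
eef_rot: [-89.9, -0.1, 161.6]
contact_force: [0.8, -0.4, -1.9]
gripper_width: 0.0258
```

>>> drive_tool(
  deltas=[
    [0.4,-3.0,0,0,0,0.05],
    [0.8,-6.0,0,0,0,0.1],
    [1.2,-9.0,0,0,0,0.15],
    [1.6,-11.7,0,0,0,0.19],
    [1.8,-13.7,0,0,0,0.22],
    [1.9,-14.7,0,0,0,0.24],
    [1.9,-15.0,0,0,0,0.242],
    [1.9,-15.0,0,0,0,0.242],
  ],
)

```text
time_s: 5.62
tcp_pos: [0.5081, -0.0359, 0.1234]
eef_rot: [-90.0, -0.1, 175.2]
contact_force: [-0.9, -0.0, -1.9]
gripper_width: 0.0256
```

```bash
cat > ov.py <<'E'
from h import *
import sys
np.set_printoptions(precision=4,suppress=True)
def jig(o,a,bar=0.0):
    ex=np.array([np.cos(a),np.sin(a),0]);ey=np.array([-ex[1],ex[0],0]);o=np.array([o[0],o[1],.012])
    P=lambda x,y,z:o+x*ex+y*ey+np.array([0,0,z])
    return P
if __name__=="__main__":
    s=r.get_state(); im=imaging.capture("wrist"); print(s['time_s'],s['tcp_pos'],s['eef_rot'],s['contact_force'],s['gripper_width'])
    im=cv2.cvtColor(im,cv2.COLOR_RGB2BGR);cv2.imwrite(f"pics/{sys.argv[1]}.png",im)
    im=cv2.resize(im,(768,576),interpolation=cv2.INTER_CUBIC)
    P=jig((.579,-.0397),np.radians(-4.7))
    for q in [(0,-.075,.036),(0,.075,.036),(.008,-.075,.036),(.008,.075,.036),(.07,.1,0),(.07,-.1,0),(-.11,.1,0),(-.11,-.1,0),(-.02,.026,0),(-.02,-.026,0)]:
        u=(wproj(s,P(*q))+.5)*1.5-.5; print(q,u)
        if abs(u).max()<2000: cv2.circle(im,tuple(int(round(k)) for k in u),2,(0,0,255),-1)
    cv2.imwrite(f"pics/{sys.argv[1]}o.png",im)
E
python3 ov.py w4
```

```text
5.6167 [ 0.5081 -0.0359  0.1234] [-89.9594  -0.1295 175.1971] [-0.928  -0.0298 -1.8609] 0.025558799114777764
(0, -0.075, 0.036) [520.9959 170.483 ]
(0, 0.075, 0.036) [221.2726 171.0396]
(0.008, -0.075, 0.036) [522.5566 153.7738]
(0.008, 0.075, 0.036) [219.554  154.3349]
(0.07, 0.1, 0) [182.1215  30.9025]
(0.07, -0.1, 0) [560.0752  30.2169]
(-0.11, 0.1, 0) [218.855  342.9363]
(-0.11, -0.1, 0) [526.0571 342.3496]
(-0.02, 0.026, 0) [327.7954 202.7969]
(-0.02, -0.026, 0) [415.9158 202.6324]
```

View pics/w4o.png

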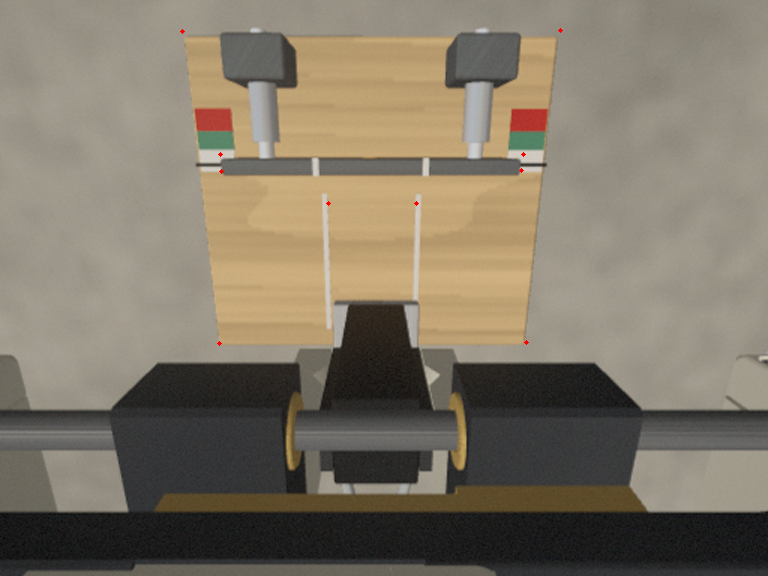

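>>> drive_tool(
  deltas=[
    [0.3,0.0,-0.5,0,0,0],
    [0.7,0.05,-1.5,0,0,0],
    [1.1,0.05,-3.0,0,0,0],
    [1.4,0.1,-4.5,0,0,0],
    [1.6,0.1,-5.3,0,0,0],
    [1.6,0.1,-5.8,0,0,0],
    [1.6,0.1,-6.0,0,0,0],
    [1.6,0.1,-6.0,0,0,0],
  ],
)

```text
time_s: 6.33
tcp_pos: [0.525, -0.0335, 0.0641]
eef_rot: [-90.0, -0.0, 175.3]
contact_force: [-0.1, 0.2, -1.1]
gripper_width: 0.026
```

```bash
python3 ov.py w5
```

```text
6.3333 [ 0.525  -0.0335  0.0641] [-89.9799  -0.0487 175.3357] [-0.101   0.1838 -1.0552] 0.026000087512779827
(0, -0.075, 0.036) [574.0115 223.1139]
(0, 0.075, 0.036) [186.0289 222.8813]
(0.008, -0.075, 0.036) [576.8293 202.1625]
(0.008, 0.075, 0.036) [183.3585 201.9168]
(0.07, 0.1, 0) [139.1374  40.7472]
(0.07, -0.1, 0) [620.4132  41.1394]
(-0.11, 0.1, 0) [192.3998 416.8427]
(-0.11, -0.1, 0) [564.9109 416.9807]
(-0.02, 0.026, 0) [324.5979 252.8443]
(-0.02, -0.026, 0) [433.789  252.9059]
```

View pics/w5o.png

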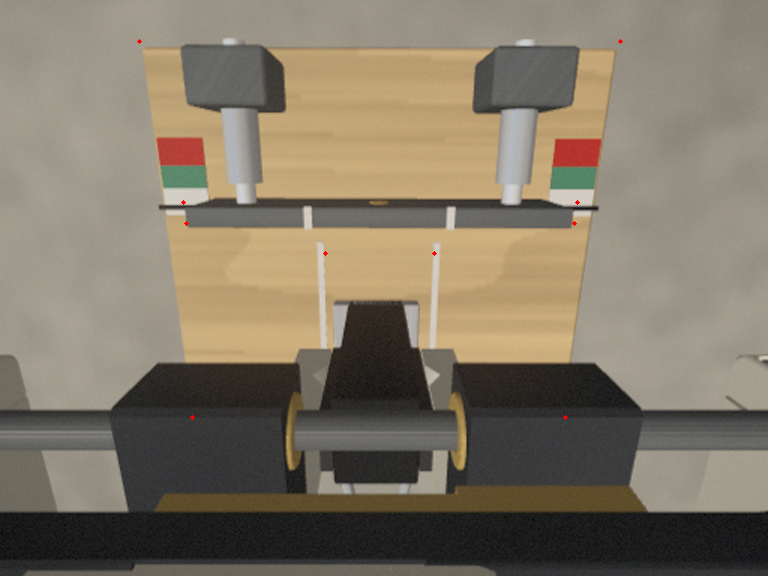

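>>> drive_tool(
  deltas=[
    [0,-0.05,-0.2,0,0,0],
    [0,-0.1,-0.4,0,0,0],
    [0,-0.1,-0.5,0,0,0],
    [0,-0.1,-0.6,0,0,0],
    [0,-0.1,-0.7,0,0,0],
    [0,-0.1,-0.75,0,0,0],
    [0,-0.1,-0.75,0,0,0],
    [0,-0.1,-0.75,0,0,0],
  ],
)

```text
time_s: 7.05
tcp_pos: [0.5253, -0.0347, 0.0576]
eef_rot: [-90.0, 0.0, 175.3]
contact_force: [-2.2, 0.5, 5.3]
gripper_width: 0.0259
```

```bash
python3 - <<'E'
from h import *
s=r.get_state(); print(s['tcp_pos'],s['eef_rot'],s['contact_force'],s['moment'])
E
```

```text
[ 0.5253099  -0.03472854  0.05756413] [-8.99985596e+01  2.44757364e-02  1.75325332e+02] [-2.18250128  0.46652435  5.27692325] [ 0.10583105  0.91480682 -0.04224824]
```

>>> drive_tool(
  deltas=[
    [0.2,-0.02,0,0,0,0],
    [0.6,-0.05,0,0,0,0],
    [1.1,-0.09,0,0,0,0],
    [1.7,-0.14,0,0,0,0],
    [2.3,-0.19,0,0,0,0],
    [2.8,-0.23,0,0,0,0],
    [3.2,-0.26,0,0,0,0],
    [3.3,-0.27,0,0,0,0],
  ],
)

```text
time_s: 7.72
tcp_pos: [0.5578, -0.0378, 0.0576]
eef_rot: [-90.0, -0.1, 175.3]
contact_force: [-7.9, 2.1, 11.4]
gripper_width: 0.0259
```

```bash
python3 ov.py w6; python3 - <<'E'
from h import *
s=r.get_state(); print(s['moment'])
E
```

```text
7.7167 [ 0.5578 -0.0378  0.0576] [-89.9571  -0.0801 175.3153] [-7.8947  2.0599 11.4314] 0.025888457934841153
(0, -0.075, 0.036) [565.6889 309.1379]
(0, 0.075, 0.036) [185.9767 309.1278]
(0.008, -0.075, 0.036) [568.3277 289.8352]
(0.008, 0.075, 0.036) [183.351  289.8117]
(0.07, 0.1, 0) [139.8621 124.6766]
(0.07, -0.1, 0) [611.6844 124.8443]
(-0.11, 0.1, 0) [192.3429 476.2574]
(-0.11, -0.1, 0) [559.0251 476.1578]
(-0.02, 0.026, 0) [322.1492 322.5179]
(-0.02, -0.026, 0) [429.4409 322.5182]
[-0.06460927  1.80255174  0.01997558]
```

View pics/w6o.png

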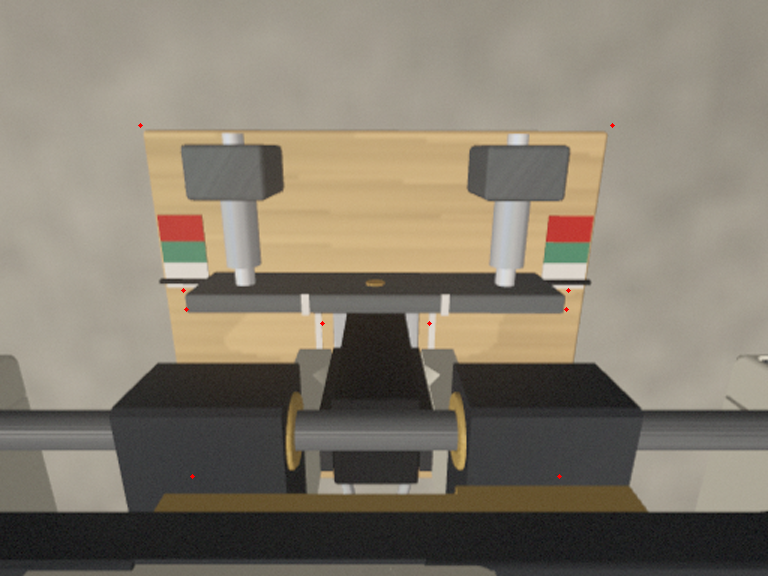

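>>> drive_tool(
  deltas=[
    [0,0,0.05,0,0,0],
    [0.1,-0.01,0.05,0,0,0],
    [0.3,-0.02,0.05,0,0,0],
    [0.5,-0.04,0.05,0,0,0],
    [0.7,-0.06,0.05,0,0,0],
    [0.9,-0.07,0.05,0,0,0],
    [1.0,-0.08,0.05,0,0,0],
    [1.0,-0.08,0.05,0,0,0],
  ],
)

```text
time_s: 8.43
tcp_pos: [0.5672, -0.0384, 0.0576]
eef_rot: [-90.0, -0.1, 175.3]
contact_force: [-7.3, 1.1, 9.3]
gripper_width: 0.0259
```

```bash
python3 ov.py w7; python3 - <<'E'
from h import *
s=r.get_state(); print(s['moment'])
im=imaging.capture("top");cv2.imwrite("pics/t7.png",cv2.cvtColor(im,cv2.COLOR_RGB2BGR))
E
```

```text
8.4333 [ 0.5672 -0.0384  0.0576] [-89.9705  -0.1316 175.3014] [-7.2744  1.0509  9.3417] 0.025882425804591876
(0, -0.075, 0.036) [563.1554 331.239 ]
(0, 0.075, 0.036) [189.5043 331.2941]
(0.008, -0.075, 0.036) [565.7196 312.5538]
(0.008, 0.075, 0.036) [186.9575 312.6017]
(0.07, 0.1, 0) [143.751  148.0634]
(0.07, -0.1, 0) [608.7142 148.0909]
(-0.11, 0.1, 0) [194.965  490.2502]
(-0.11, -0.1, 0) [557.2663 490.1319]
(-0.02, 0.026, 0) [323.2671 340.3703]
(-0.02, -0.026, 0) [429.1553 340.3536]
[0.51539059 2.64074692 0.0344329 ]
```

View pics/w7o.png

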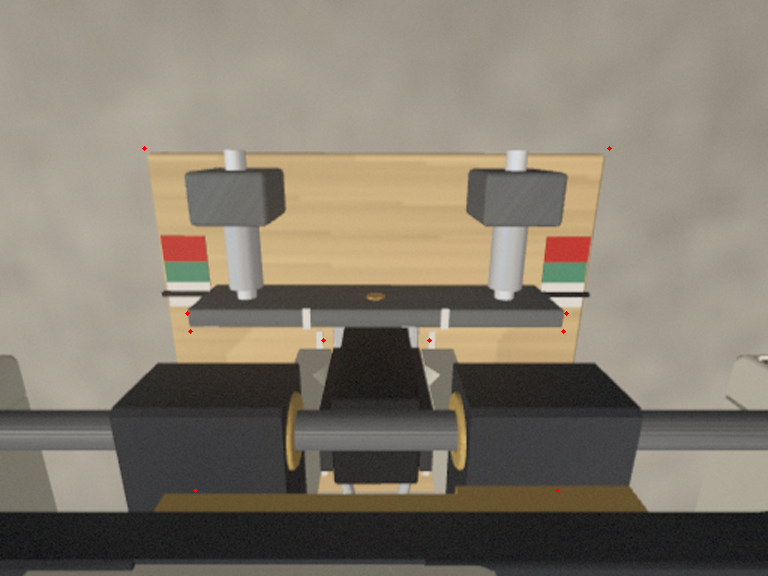

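>>> drive_tool(
  deltas=[
    [0.1,-0.01,0.03,0,0,0],
    [0.2,-0.02,0.05,0,0,0],
    [0.4,-0.03,0.05,0,0,0],
    [0.6,-0.05,0.05,0,0,0],
    [0.75,-0.06,0.05,0,0,0],
    [0.85,-0.07,0.05,0,0,0],
    [0.9,-0.07,0.05,0,0,0],
    [0.9,-0.07,0.05,0,0,0],
  ],
)

```text
time_s: 9.2
tcp_pos: [0.5741, -0.039, 0.0577]
eef_rot: [-90.0, -0.3, 175.3]
contact_force: [-13.0, 3.5, 11.1]
gripper_width: 0.0255
```

```bash
python3 ov.py w8 | head -2; python3 - <<'E'
from h import *
s=r.get_state(); print(s['moment'])
a=imaging.capture("top");b=imaging.capture("side")
f=lambda i:cv2.resize(cv2.cvtColor(i,cv2.COLOR_RGB2BGR)[150:260,230:335],(400,420),interpolation=cv2.INTER_CUBIC)
cv2.imwrite("pics/ts8.png",np.hstack([f(a),f(b)]))
E
```

```text
9.2 [ 0.5741 -0.039   0.0577] [-89.9508  -0.3346 175.2774] [-13.0399   3.4971  11.1085] 0.02554051725003467
(0, -0.075, 0.036) [560.6771 346.8401]
[ 1.47325016  4.8254356  -0.00644422]
```

View pics/w8o.png

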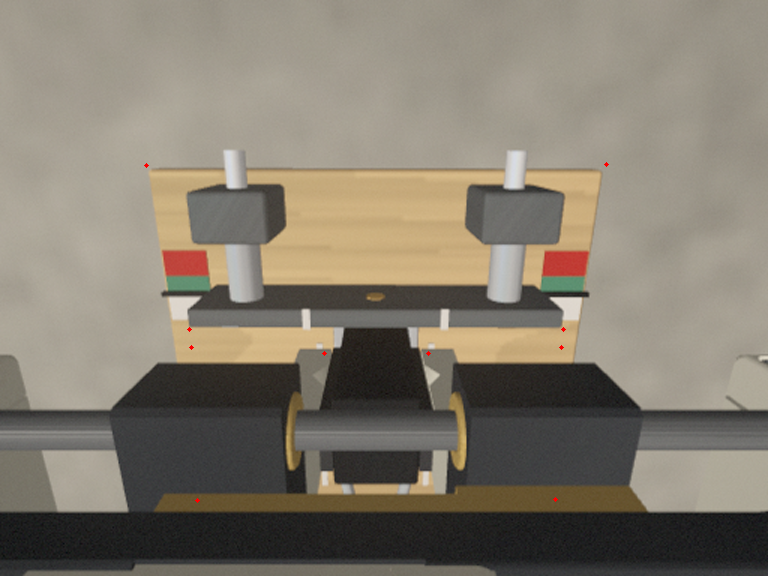

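View pics/ts8.png

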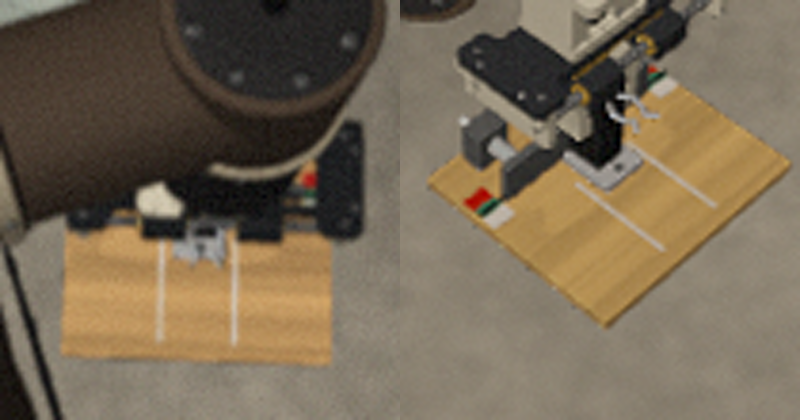

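>>> drive_tool(
  deltas=[
    [0.1,-0.01,0.02,0,-0.001,0],
    [0.2,-0.02,0.03,0,-0.002,0],
    [0.3,-0.03,0.04,0,-0.004,0],
    [0.4,-0.03,0.05,0,-0.006,0],
    [0.45,-0.04,0.05,0,-0.007,0],
    [0.5,-0.04,0.05,0,-0.007,0],
    [0.5,-0.04,0.05,0,-0.007,0],
    [0.5,-0.04,0.05,0,-0.007,0],
  ],
)

```text
time_s: 10.02
tcp_pos: [0.5777, -0.0393, 0.0576]
eef_rot: [-90.0, -0.1, 175.3]
contact_force: [-15.6, 6.0, 11.7]
gripper_width: 0.0257
```

```bash
python3 ov.py w9 | head -2; python3 - <<'E'
from h import *
s=r.get_state(); print(s['moment'])
im=cv2.imread("pics/w9.png")
f=lambda i:cv2.resize(i,(390,400),interpolation=cv2.INTER_CUBIC)
cv2.imwrite("pics/w9c.png",np.hstack([f(im[155:235,100:178]),f(im[155:235,330:408])]))
E
```

```text
10.0167 [ 0.5777 -0.0393  0.0576] [-89.9766  -0.0757 175.2566] [-15.5912   5.9843  11.6825] 0.02569148433108079
(0, -0.075, 0.036) [559.6403 354.8861]
[ 2.14992849  6.17415934 -0.06588896]
```

View pics/w9o.png

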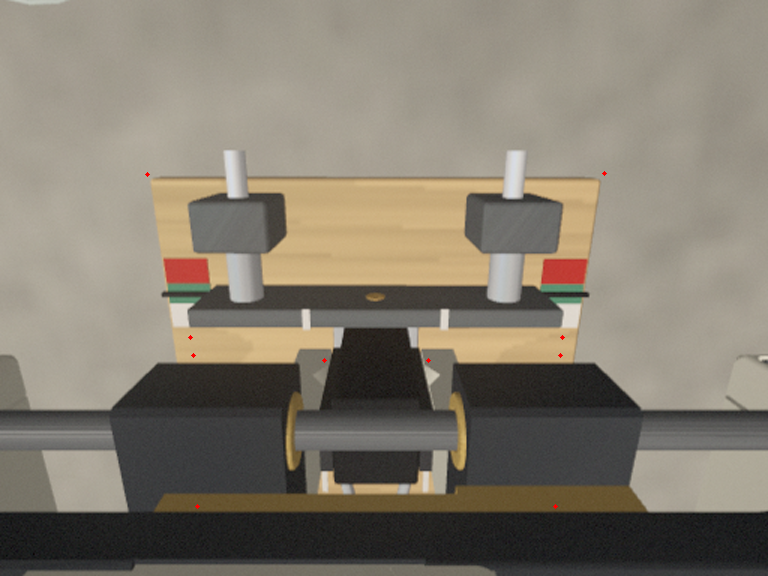

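View pics/w9c.png

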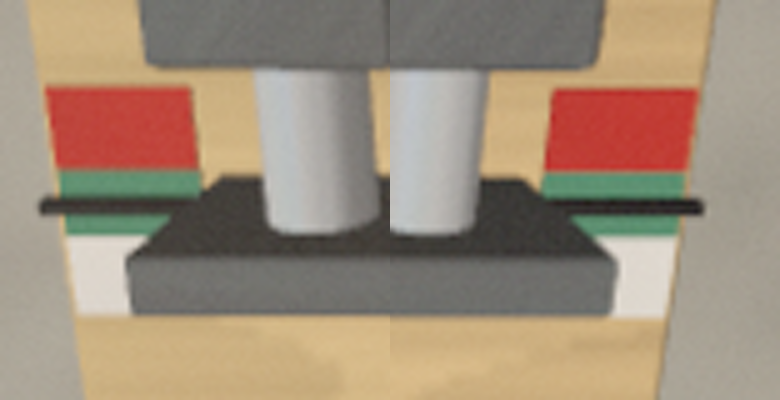

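>>> drive_tool(
  deltas=[
    [0,0.03,0,0,0,0],
    [0,0.03,0,0,0,0],
    [0,0.03,0,0,0,0],
    [0,0.03,0,0,0,0],
    [0,0.03,0,0,0,0],
    [0,0.03,0,0,0,0],
    [0,0.03,0,0,0,0],
    [0,0.03,0,0,0,0],
  ],
)

```text
time_s: 10.73
tcp_pos: [0.5776, -0.0394, 0.0576]
eef_rot: [-90.0, -0.1, 175.3]
contact_force: [-14.7, 4.1, 12.7]
gripper_width: 0.0259
```

```bash
python3 ov.py w10 | head -2; python3 - <<'E'
from h import *
s=r.get_state(); print(s['moment'])
b=imaging.capture("side");b=cv2.cvtColor(b,cv2.COLOR_RGB2BGR); cv2.imwrite("pics/s10.png",b)
im=cv2.imread("pics/w10.png")
f=lambda i:cv2.resize(i,(200,400),interpolation=cv2.INTER_CUBIC)
cv2.imwrite("pics/c10.png",np.hstack([f(im[155:235,100:140]),f(im[155:235,362:402]),cv2.resize(b[160:230,230:300],(400,400),interpolation=cv2.INTER_CUBIC)]))
c=cv2.resize(b[160:230,240:320],(800,600))
for n in ("top","side","wrist"):
  if n!="wrist": imaging.capture(n) if n=="top" else None
  print(n,[(d['position'],round(d['score'],2)) for d in imaging.landmark_of(n,"bar_face")][:2])
E
```

```text
10.7333 [ 0.5776 -0.0394  0.0576] [-89.9568  -0.0781 175.2518] [-14.6641   4.1331  12.6817] 0.025949124509070363
(0, -0.075, 0.036) [559.5291 354.8008]
[1.64288243 5.98951722 0.04380361]
top []
side [([276.3, 181.6], 0.53)]
wrist [([249.8, 208.4], 0.92), ([249.7, 301.8], 0.16)]
```

View pics/c10.png

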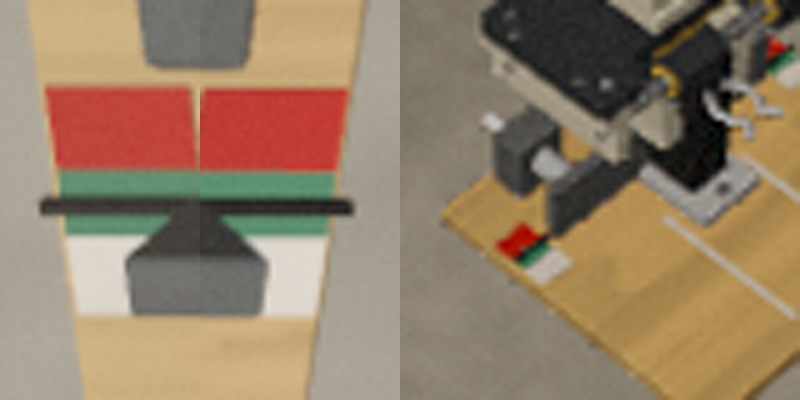

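View pics/s10.png

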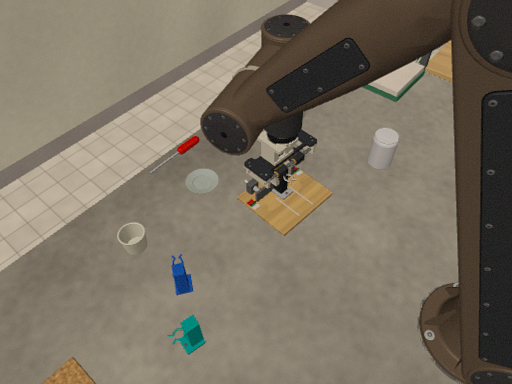

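```bash
python3 - <<'E'
import cv2,numpy as np
a=cv2.imread("pics/w4.png");b=cv2.imread("pics/w10.png")
f=lambda i:cv2.resize(i[215:330,205:300],(390,472),interpolation=cv2.INTER_CUBIC)
x=np.hstack([f(a),f(b)]); x=np.clip(x.astype(float)*2,0,255).astype(np.uint8)
cv2.imwrite("pics/cmp.png",x)
E
```

```text
(no output)
```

View pics/cmp.png

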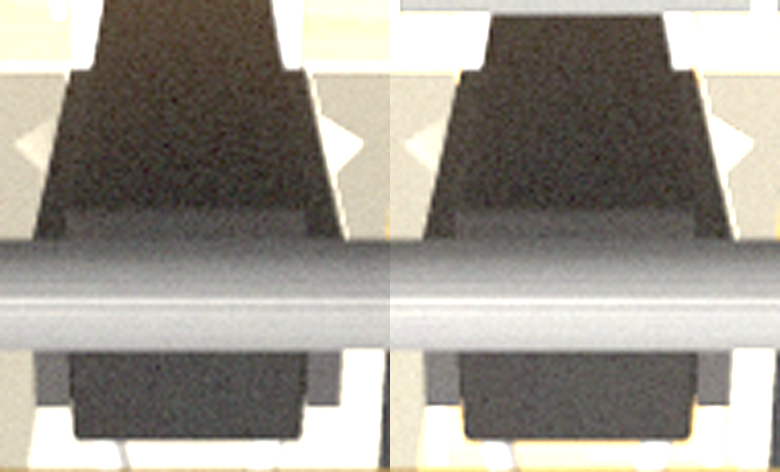

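The clip sits in the fingers exactly as it did before pressing, with no slip or tilt. I'm handing the job in.

```bash
python3 - <<'E'
from plant import r
print(r.close_job()); s=r.get_state(); print(s['time_s'],s['tcp_pos'],s['contact_force'],s['gripper_width'])
E
```

```text
the job is handed in; nothing more can be done
None
the job is handed in; nothing more can be done
```

I picked up the black clip by its upper half and stood it on the jig board between the white lines. I then pressed its back against the bar and handed the job in at about 11 s, still gripping and pushing.

**Last checks, all as wanted:**
- **Pointers:** both stand mid-green and level with each other, at about 12.4 mm of bar travel (roughly 7.4 N by the spring rate).
- **Clip:** its foot is down on the board between the lines. It is square to the bar within about 0.1°, and has not slipped in the fingers.
- **Clearance:** the fingertips are about 10 mm above the bar's top. No move went near the cups, saucer or canister. The last side picture shows one cup, the saucer and the canister where they were; the arm hides the other cup.

**Two readings were higher than the spring alone explains:**
- **Push along the bar:** the wrist felt about 15 N. I put the extra 7 N or so down to the foot's friction on the board, since it presses down with about 13 N.
- **Sideways:** there was also about 4 N, which I think is friction too. It fell from 6 N after I shifted the target sideways by 0.3 mm.

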